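Hold a battery cartridge in the counter's bayonet tester

ROBOT

A 6-joint arm with a two-finger parallel gripper is mounted at the origin on the work surface. World frame = base frame: x ahead of the robot, y to its left, z up, the work surface at z = 0. Lengths are in m, angles in rad, forces in N, time in s.
With the tool pointing down it reaches from about 0.35 to 0.85 m from the base axis. Payload 8.1 kg.
Tool frame: the origin (TCP) lies between the finger pads; the fingertips stand 17 mm ahead of it and the grasp point (between the pads) lies 2 mm behind it (arm.tip_reach is the z of the fingertips in the tool frame, in m); z points along the fingers, x is the direction in which the jaws open and shut, and the axes are right-handed (so a half turn about z gives the same grasp; the last joint's range is limited). The gripper opens to 93 mm and grips with 3 to 60 N. Pads are 15 mm wide; open, the fingers measure 128 mm over their backs; the gripper's body (75 mm by 188 mm) begins 65 mm behind the grasp point.
Start: joints at [1.146, 0.13, 1.488, -0, 1.523, -0.085], TCP at [0.2, 0.566, 0.236] pointing down, gripper open.
Joint ranges: [-2.96, 2.96], [-0.89, 2.26], [0.02, 2.5], [-1.34, 4.48], [0, 2.73], [-2.66, 2.66]. Speed limits (rad/s): [2.39, 2.39, 2.79, 3.14, 3.14, 3.14].

INTERFACE

Orientations are given as a rotation vector (axis times angle).
In Python, from station import telemetry, optics, arm gives the robot as it stands.
- The arm moves only by the shell command python3 -m handwheel 'ROWS' [FORCE]. ROWS is a JSON object of lists of equal length, an entry for each row: "xyz": the shift along the world's x, y, z in cm, a list of three; "twist": the turn, a rotation vector about the world's x, y, z in rad, a list of three; "gripper": the opening, from -1 (shut) to 1 (fully open). A call has 1 to 12 rows; each row shifts and turns the commanded pose from where the row before left it; what a row does not reach is not made up. A row lasts 1/10 s, in which the tool goes at most 50 mm and 8.59 degrees, less where a joint would pass 70% of its speed; a pose out of reach is approached as far as the arm can. A call is refused whole if a number of a shift passes 5 or a number of a turn 0.15, either way. A call with a gripper value outside its range is refused whole. The fingers move at their own pace and stop on an object; FORCE is the grip in N (left out, the last holds). Time passes only in rows, so rows that do not move let the fingers close. It gives the time, the measured TCP pose, the force and the opening at its end, in the units of the state.
- telemetry.get_state(): the state, without advancing time (a new reading comes with each control period).
- optics.get_image(name): name is "scene" or "top" or "wrist"; returns the picture (400x640x3 uint8, blue, green, red); there is no depth.
- optics.camera_model(name): a dict with "fx", "fy", "cx", "cy" (pixels), "rvec" (rotation vector, rad) and "tvec" (3), from world to camera coordinates, as OpenCV has them. Camera axes: x right, y down, z forward; pixel columns grow to the right and rows downward; lengths in m; the calibration is good to about 2 mm. A picture is of the moment at which its call begins: read the wrist's pose just before it. camera_model takes no time and is no camera call; for the wrist camera it gives the pose at the moment of the call.
- arm.close_job(): hands the job in, once; it reports no verdict.
The state is a dict: "time_s": time; "q": joint angles; "qd": joint speeds; "joint_torque": joint torques, N m; "ee_pos": TCP position; "eef_rot": TCP orientation; "force": force on the tool from outside, world axes, zero at the start; "moment": the same for the moment, N m; "grip_width": opening from 0.0 (shut) to 1.0 (fully open).
Only numpy, scipy, OpenCV 4.12 (cv2) and the standard library are available. Lean on these libraries where they do the work, as an engineer would, in place of code of your own. Each camera call takes 0.05 s, during which the arm holds its last target. There are 200 camera calls.

TASK

Check the flat-sided battery cartridge (the one in the wooden rack with two lugs at its foot) on the counter tester: lift it out, enter it foot down into the tester's socket with its lugs in the two gaps, push it in against the spring, twist it a quarter turn clockwise seen from above, and keep it there. The socket springs back and pushes the cartridge up again when let go, so finish with the gripper still holding the cartridge seated and turned. Leave the other cartridges in the rack and the other things on the counter where they are.

Things in the scene. Friction and masses are not known exactly. Their poses are not given: they have to be found in the camera images.
- cart_center (a point): Cartridge to be tested, loose, 0.28 kg, 110 mm tall: its centre, half-way up. z up out of its top, x along its lugs (a half turn makes no difference). Flat-sided grey body 40 mm (x) by 30 mm (y), from 25 mm below this point to 55 mm above, dark rib along x on top. Grip across the 30 mm (closing along y), 15 mm or more above this point to keep clear of the socket face.
- cart_foot (a point): Centre of that cartridge's foot, its underside; 22 mm above the counter when in the rack. The round nose runs from here up 30 mm to the shoulder (flat underside of the body): 30 mm diameter, tapered over the lowest 8 mm to 18 mm. Two lugs stick out along x and -x, 48 mm across the tips, 8 mm wide, 10 to 20 mm above the foot.
- socket (a point): Centre of the socket mouth, level with the tester's top face, 70 mm above the counter; z up. A round hole 34 mm in diameter in a 6 mm steel plate, with two gaps 14 mm wide running from it along x and -x, out to 27 mm from the centre. The lugs enter only along this x (either way round).
- tester: Fixed grey tester box, 210 mm (x) by 140 mm (y) by 70 mm tall, origin under its middle; socket 35 mm to -x of the middle, dial with needle on the +x part.
- plunger (a joint): How far the sprung turntable in the socket is pushed down (m): 0 at rest, when the foot lands on it with the shoulder 8 mm above the face; past about 0.005 the lugs are below the plate and can be twisted; at 0.008 the shoulder meets the face, the hard stop. Pushes back 3 N at 0, 9 N at 0.008. Once turned, the plate keeps the lugs down.
- turret (a joint): Turn of the turntable (rad), carried round by the lugs with up to 0.1 rad of play: 0 at rest, slots in line with the gaps; grows clockwise seen from above, stop at 1.62. A torsion spring turns it back, 0.12 N m at rest, 0.31 N m at a quarter turn.
- rack: Fixed wooden rack, 250 mm (x) by 80 mm (y) by 30 mm tall, origin under its middle; three holes 34 mm wide and 8 mm deep at -80, 0 and 80 mm along its x, holding the three cartridges in any order.
- fat_cell_center (a point): Centre of a round cartridge without lugs, 38 mm in diameter and 100 mm tall, standing in the rack; to be left there.
- slim_cell_center (a point): Centre of a slim round cartridge without lugs, 31 mm in diameter and 85 mm tall, standing in the rack; to be left there.
- jar: Screw jar, 44 mm in diameter, 70 mm tall; origin under its centre. Stands between rack and tester, near the robot; leave alone.
- pipe_collar: Steel pipe collar, 48 mm in diameter, 30 mm tall; origin under its centre. Between rack and tester; leave alone.
- screwdriver: Screwdriver lying at the back of the counter; origin under its middle; leave alone.
- screw_box: Cardboard box, 90 by 70 by 45 mm, origin under its centre, to the right; leave alone.
- mug: White mug, 76 mm in diameter, 90 mm tall, origin under its centre, to the left; leave alone.
- oil_can: Steel can, 60 mm in diameter, 110 mm tall, origin under its centre, to the right; leave alone.
- notebook: Order book, 150 by 210 by 14 mm, origin under its centre, to the left; leave alone.
Things that resemble listed ones, but are neither listed nor needed, are in the scene too. What is shaped like the part that bears cart_center but blue, turquoise or yellow is not meant.

How it is judged:
By the outcome, as a careful person would: the job done as asked, in the order asked, and still so for the second after the job is handed in, while the arm keeps its last pose, push and grip.
It also fails if it takes over 45 s, if anything falls off the work surface, if the arm or the gripper's body presses on something with over 40 N, if the wrist force passes 120 N, or if a joint passes its speed limit or range.

## Working session

There is one attempt and no reset: what is moved stays moved. The work goes in short steps, Python scripts to look and compute and a shell command to move; the robot and the scene stay as the last step left them, time stands still between calls to the robot, and variables do not carry over. Pictures are saved under pics/ and viewed, about 8 in all and at most 12, crops included, and the job is handed in when it is done.

```bash
mkdir -p pics; ls
cat > h.py <<'E'
import numpy as np, cv2
from station import telemetry, optics, arm
def cam(n):
    m=optics.camera_model(n);K=np.array([[m['fx'],0,m['cx']],[0,m['fy'],m['cy']],[0,0,1.]])
    R=cv2.Rodrigues(np.array(m['rvec'],float))[0];return K,R,np.array(m['tvec'],float).reshape(3)
def ray(c,u,v,z):
    K,R,t=c;o=-R.T@t;d=R.T@np.linalg.solve(K,[u,v,1.]);return o+d*(z-o[2])/d[2]
def proj(c,P):
    K,R,t=c;p=K@(R@np.array(P,float)+t);return p[:2]/p[2]
E
python3 - <<'E'
from h import *
for n in("scene","top","wrist"):
    c=cam(n);im=optics.get_image(n);cv2.imwrite(f"pics/{n}0.png",im);print(n,-c[1].T@c[2],c[0][0,0])
print(telemetry.get_state(),arm.tip_reach)
E
```

```text
pics
scene [1.4777413  0.4077079  0.73337082] 446.77485163322365
top [ 0.24167563 -0.00689681  1.54429445] 487.01261407110485
wrist [0.12726845 0.59167737 0.38340868] 314.7211123877358
{'time_s': 0.15, 'q': array([ 1.14556423e+00,  1.31009383e-01,  1.48899078e+00, -3.17469090e-05,
        1.52302263e+00, -8.53956347e-02]), 'qd': array([-0.00059933, -0.00229615, -0.00207774,  0.00121785,  0.00024513,
        0.00209826]), 'joint_torque': array([ 8.03764433e-04, -5.60468996e+01, -4.92340207e+01,  7.68915843e-02,
        3.04375053e-02, -1.05117592e-04]), 'ee_pos': array([0.19981785, 0.56531644, 0.23483651]), 'eef_rot': array([ 2.56448465e+00,  1.81336830e+00, -1.91252299e-03]), 'force': array([-0.6532129 , -0.30291503, -0.08386605]), 'moment': array([ 0.01166183,  0.00504216, -0.02411608]), 'grip_width': 0.999415557328808} 0.017
```

View pics/scene0.png

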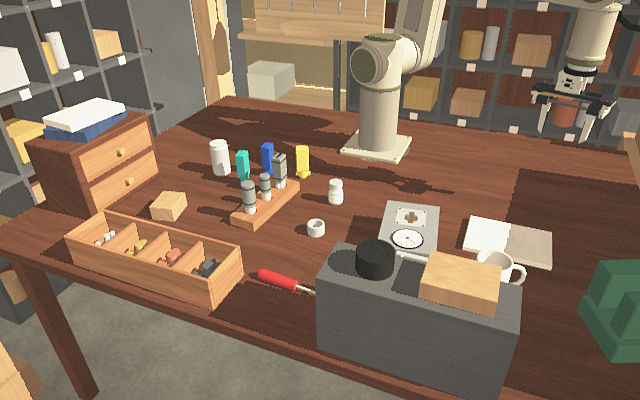

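View pics/top0.png

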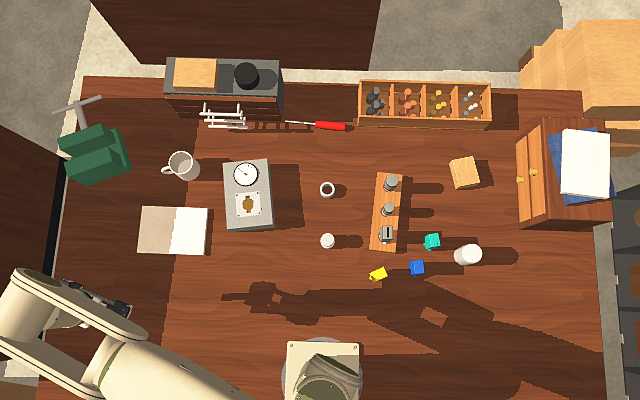

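The scene view shows three cartridges in the rack and coloured look-alikes beside it. In the top view the candidates are:
- grey flat-sided at (387,233)
- slim round at (389,210)
- fat round at (391,182)
- turquoise at (432,241), blue at (417,267) and yellow at (378,273)

I choose the grey one. The socket is at about (248,204), and the next crop checks both.

Run:
```python
from h import *
im=cv2.imread("pics/top0.png")
a=cv2.resize(im[160:260,360:460],None,fx=4,fy=4,interpolation=cv2.INTER_CUBIC);b=cv2.resize(im[150:250,210:310],None,fx=4,fy=4,interpolation=cv2.INTER_CUBIC)
cv2.imwrite("pics/c1.png",np.hstack([a,b]))
c=cam("top")
print("cart",ray(c,387,231,.132),"sock",ray(c,248,204,.07))
m=cv2.inRange(cv2.cvtColor(im,cv2.COLOR_BGR2HSV),(5,90,130),(20,200,255))
m[:, :360]=0;m[:,415:]=0;m[:165]=0;m[260:]=0
k=max(cv2.findContours(m,0,2)[0],key=cv2.contourArea);r=cv2.minAreaRect(k);print(r)
for p in cv2.boxPoints(r):print(ray(c,*p,.03))
```

```text
cart [ 0.43139974 -0.17790392  0.132     ] sock [0.50971371 0.24279017 0.07      ]
((387.0, 211.99996948242188), (93.99998474121094, 53.99999237060547), 90.0)
[ 0.65584005 -0.102206    0.03      ]
[ 0.6613676 -0.275856   0.03     ]
[ 0.36080336 -0.27409996  0.03      ]
[ 0.35551013 -0.10741077  0.03      ]
```

View pics/c1.png

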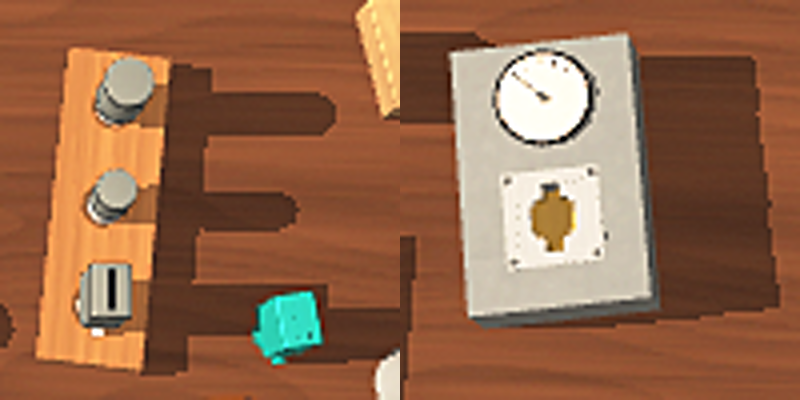

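The crop confirms the choice: a grey flat body with a dark rib at top-view (387,233). The socket is at (248,204), with its gaps roughly along world x. I'm moving above the socket to look from close by.

```bash
python3 -m handwheel '{"xyz":[[2.4,-3.2,0.6],[2.4,-3.2,0.6],[2.4,-3.2,0.6],[2.4,-3.2,0.6],[2.4,-3.2,0.6],[2.4,-3.2,0.6],[2.4,-3.2,0.6],[2.4,-3.2,0.6],[2.4,-3.2,0.6],[2.4,-3.2,0.6],[0,0,0],[0,0,0]],"twist":[[0,0,0.04],[0,0,0.04],[0,0,0.04],[0,0,0.04],[0,0,0.04],[0,0,0.04],[0,0,0.04],[0,0,0.04],[0,0,0.04],[0,0,0.04],[0,0,0],[0,0,0]],"gripper":[1,1,1,1,1,1,1,1,1,1,1,1]}' 20
cat >> h.py <<'E'
def yaw():
    R=cv2.Rodrigues(np.array(telemetry.get_state()['eef_rot']))[0];return np.degrees(np.arctan2(R[1,0],R[0,0])),R[:,2]
E
python3 - <<'E'
from h import *
c=cam("wrist");im=optics.get_image("wrist");cv2.imwrite("pics/w1.png",im)
print(yaw(),-c[1].T@c[2],proj(c,[.51,.243,.07]));np.savez("c_w1.npz",K=c[0],R=c[1],t=c[2])
E
```

```text
time_s: 1.35
ee_pos: [0.4402, 0.2452, 0.2954]
eef_rot: [-2.156, -2.284, 0.0]
force: [-0.7, 1.4, -0.6]
grip_width: 1.0
(np.float64(93.37662728348796), array([-7.85012395e-04,  2.52894482e-04, -9.99999660e-01])) [0.36337421 0.24114591 0.44416548] [316.15209442 224.26310505]
```

View pics/w1.png

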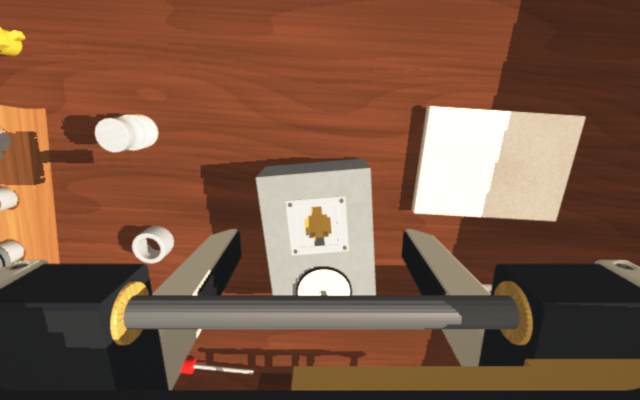

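The wrist view shows the socket at about (318,226) in its white plate, with the dial below it and the jar, collar and notebook clear. I'll measure the plate and the tester edges.

Run:
```python
from h import *
im=cv2.imread("pics/w1.png");d=np.load("c_w1.npz");c=(d['K'],d['R'],d['t'])
hsv=cv2.cvtColor(im,cv2.COLOR_BGR2HSV)
x0,y0,x1,y1=270,185,365,262
roi=np.zeros(im.shape[:2],np.uint8);roi[y0:y1,x0:x1]=255
print("vals",[im[p].tolist() for p in [(205,295),(205,280),(190,300),(226,318),(241,319)]])
w=cv2.bitwise_and(cv2.inRange(im,(205,205,205),(255,255,255)),roi)
k=max(cv2.findContours(w,0,1)[0],key=cv2.contourArea);r=cv2.minAreaRect(k)
print("plate",r,ray(c,*r[0],.07))
P=np.array([ray(c,*p,.07) for p in cv2.boxPoints(r)]);print(P.round(4).tolist(),P.mean(0))
for i in range(4):
    e=P[(i+1)%4]-P[i];print(np.linalg.norm(e),np.degrees(np.arctan2(e[1],e[0])))
fill=np.zeros_like(w);cv2.drawContours(fill,[k],-1,255,-1)
hole=cv2.bitwise_and(fill,cv2.inRange(im,(0,0,0),(150,185,215)))
kk=max(cv2.findContours(hole,0,1)[0],key=cv2.contourArea)
Q=np.array([ray(c,*p[0],.07)[:2] for p in kk]).astype(np.float32)*1000
rr=cv2.minAreaRect(Q);print("hole mm",rr,"bbox",Q.min(0),Q.max(0),(Q.min(0)+Q.max(0))/2)
# wrist grey tester side edges
g=cv2.inRange(im,(135,140,140),(255,255,255))
L=[];Rr=[]
for v in range(185,260,3):
    row=g[v]; u=300
    a=295 
    xs=np.where(row[230:300]>0)[0]; L.append(ray(c,230+xs[0]-.5,v,.07)); xs=np.where(row[345:400]>0)[0]; Rr.append(ray(c,345+xs[-1]+.5,v,.07))
for E in(L,Rr):
    E=np.array(E)
    f=np.polyfit(E[:,0],E[:,1],1);print("edge yaw",np.degrees(np.arctan(f[0])),"y@.51",np.polyval(f,.51))
```

```text
vals [[232, 241, 246], [189, 205, 208], [189, 205, 208], [56, 124, 170], [83, 89, 92]]
plate ((317.005859375, 225.57644653320312), (55.29817581176758, 60.206756591796875), 85.60128784179688) [0.51172064 0.24418155 0.07      ]
[[0.4805, 0.2024, 0.07], [0.4702, 0.2765, 0.07], [0.5444, 0.2879, 0.07], [0.5557, 0.21, 0.07]] [0.51270053 0.24421746 0.07      ]
0.07475205472278319 97.9595058224151
0.0751724186197681 8.76509360180722
0.0787303795239872 -81.78211198439928
0.07557648552145661 -174.25521802201985
hole mm ((512.6875, 245.4591522216797), (51.835323333740234, 30.769859313964844), 3.3740737438201904) bbox [486.6602  230.34688] [538.79126 261.2743 ] [512.7257  245.81058]
edge yaw 8.207312889815675 y@.51 0.17390495124924332
edge yaw 8.128804091055168 y@.51 0.31500888806053096
```

```bash
python3 -m handwheel '{"xyz":[[-0.7,-3.9,0],[-0.7,-3.9,0],[-0.7,-3.9,0],[-0.7,-3.9,0],[-0.7,-3.9,0],[-0.7,-3.9,0],[-0.7,-3.9,0],[-0.7,-3.9,0],[-0.7,-3.9,0],[-0.7,-3.9,0],[-0.7,-3.9,0],[0,0,0]],"twist":[[0,0,-0.015],[0,0,-0.015],[0,0,-0.015],[0,0,-0.015],[0,0,-0.015],[0,0,-0.015],[0,0,-0.015],[0,0,-0.015],[0,0,-0.015],[0,0,-0.015],[0,0,-0.015],[0,0,0]],"gripper":[1,1,1,1,1,1,1,1,1,1,1,1]}'
python3 - <<'E'
from h import *
c=cam("wrist");im=optics.get_image("wrist");cv2.imwrite("pics/w2.png",im)
print(yaw(),-c[1].T@c[2],proj(c,[.431,-.178,.132]));np.savez("c_w2.npz",K=c[0],R=c[1],t=c[2])
c=cam("top");im=cv2.imread("pics/top0.png")
g=cv2.inRange(im,(135,140,140),(255,255,255));L=[];R=[]
for v in range(166,222,2):
    xs=np.where(g[v,212:240]>0)[0];L.append(ray(c,212+xs[0]-.5,v,.07));xs=np.where(g[v,255:285]>0)[0];R.append(ray(c,255+xs[-1]+.5,v,.07))
for E in(L,R):
    E=np.array(E);f=np.polyfit(E[:,0],E[:,1],1);print("top edge",np.degrees(np.arctan(f[0])),np.polyval(f,.51))
E
```

```text
time_s: 2.6
ee_pos: [0.3622, -0.1855, 0.295]
eef_rot: [-2.338, -2.098, 0.002]
force: [-0.4, 0.2, 0.4]
grip_width: 1.0
(np.float64(83.84846685546971), array([-7.92075119e-04,  8.00439810e-04, -9.99999366e-01])) [ 0.28578062 -0.17661561  0.44381929] [334.87390841 243.84331591]
top edge 8.097814472886132 0.3140459223215976
top edge 7.9600590035940435 0.17360569520187127
```

View pics/w2.png

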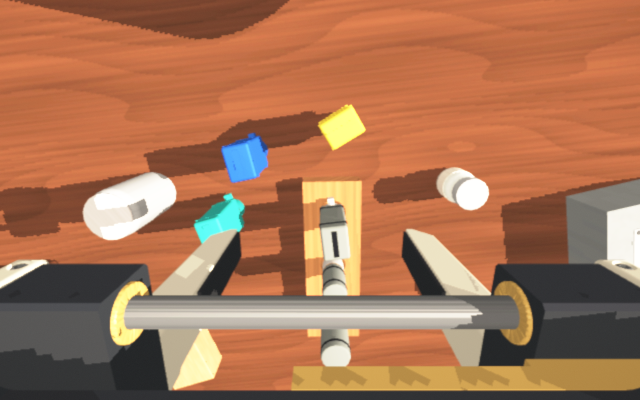

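The wrist view shows the cartridge top and rib at about (335,243), with the slim and fat cells behind it. The turquoise, blue and yellow look-alikes are well clear to the left and above. I'll measure the top face and rib.

Run:
```python
from h import *
im=cv2.imread("pics/w2.png");d=np.load("c_w2.npz");c=(d['K'],d['R'],d['t'])
cv2.imwrite("pics/c2.png",cv2.resize(im[185:285,285:385],None,fx=6,fy=6,interpolation=cv2.INTER_NEAREST))
rib=np.zeros(im.shape[:2],np.uint8);rib[226:262,326:346]=cv2.inRange(im[226:262,326:346],(0,0,0),(70,70,70))
k=max(cv2.findContours(rib,0,1)[0],key=cv2.contourArea);r=cv2.minAreaRect(k);print(r)
for z in(.132,.128):
  Q=np.array([ray(c,*p[0],z)[:2]*1000 for p in k],np.float32);print("rib",z,cv2.minAreaRect(Q))
# rack edges at z=.03
hsv=cv2.cvtColor(im,cv2.COLOR_BGR2HSV);print(hsv[200,315],hsv[200,290],hsv[200,380])
w=(im[:,:,2].astype(int)>0)&(hsv[:,:,0]>11)&(hsv[:,:,2]>150)
L=[];R=[]
for v in range(188,240,2):
    xs=np.where(w[v,290:320])[0];L.append(ray(c,290+xs[0]-.5,v,.03));xs=np.where(w[v,348:375])[0]
    if len(xs):R.append(ray(c,348+xs[-1]+.5,v,.03))
for E in(L,R):
    E=np.array(E);f=np.polyfit(E[:,0],E[:,1],1);print("rack",np.degrees(np.arctan(f[0])),np.polyval(f,.43),np.std(E[:,1]-np.polyval(f,E[:,0])))
```

```text
((334.83538818359375, 244.018310546875), (22.307172775268555, 2.981651544570923), 83.6598129272461)
rib 0.132 ((431.3365783691406, -178.06915283203125), (26.2166805267334, 3.2344624996185303), 0.4311639368534088)
rib 0.128 ((433.20379638671875, -178.0877685546875), (26.55299949645996, 3.275946855545044), 0.4312005341053009)
[ 18 140 252] [  8 155 123] [  9 153 120]
rack -4.364367858467652 -0.21868049741162943 0.0005353894987260057
rack -5.464544601303874 -0.13705840571064948 0.00039785531590085107
```

View pics/c2.png

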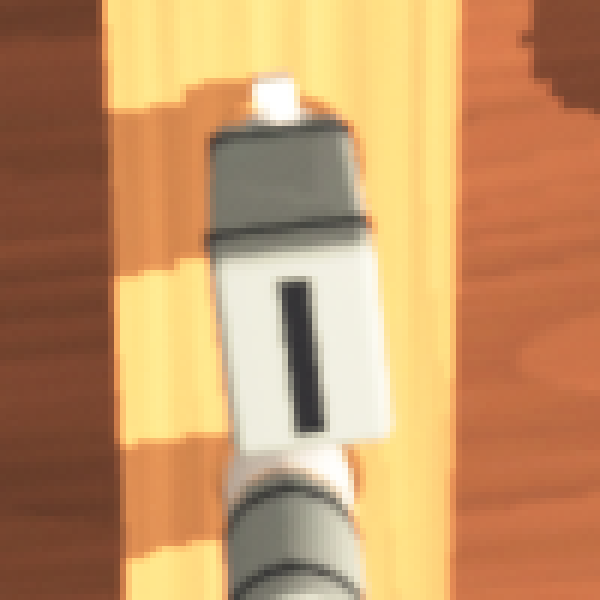

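The crop confirms the rib runs along world x: cartridge yaw about 0°, centre about (0.431, −0.178), and y agrees with the rack's centre line. A jaw yaw of 90.3° is needed, so I'm descending with the gripper open.

```bash
python3 -m handwheel '{"xyz":[[2.3,0.25,0],[2.3,0.25,0],[2.3,0.25,0],[0,0,0],[0,0,-3.3],[0,0,-3.3],[0,0,-3.3],[0,0,-3.3],[0,0,-3.3],[0,0,-1.9],[0,0,0],[0,0,0]],"twist":[[0,0,0.038],[0,0,0.038],[0,0,0.037],[0,0,0],[0,0,0],[0,0,0],[0,0,0],[0,0,0],[0,0,0],[0,0,0],[0,0,0],[0,0,0]],"gripper":[1,1,1,1,1,1,1,1,1,1,1,1]}'
python3 - <<'E'
from h import *
print(yaw());im=optics.get_image("wrist");cv2.imwrite("pics/w3.png",im)
E
```

```text
time_s: 3.85
ee_pos: [0.432, -0.1746, 0.1121]
eef_rot: [-2.211, -2.231, 0.0]
force: [0.9, -0.3, 0.6]
grip_width: 1.003
(np.float64(90.53891989082705), array([-4.18494877e-04,  4.08622001e-04, -9.99999829e-01]))
```

View pics/w3.png

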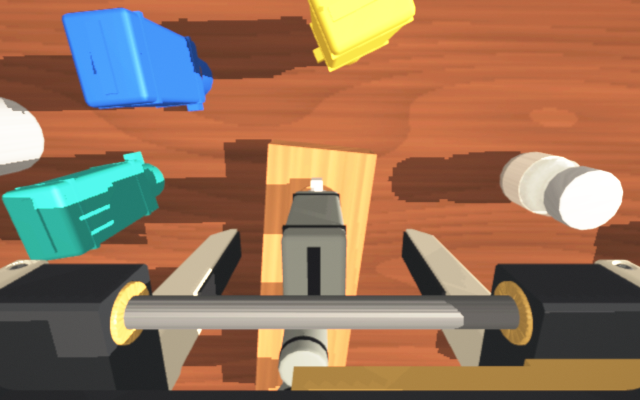

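The wrist view shows the body between the fingers with the rib upright at column 314. The finger middle is at 321, so the TCP is about 3 mm too far to +y, which matches the state reading. I'll correct that and close.

```bash
python3 -m handwheel '{"xyz":[[-0.05,-0.35,0],[0,0,0],[0,0,0],[0,0,0],[0,0,0],[0,0,0],[0,0,0],[0,0,0],[0,0,0],[0,0,0],[0,0,0],[0,0,0]],"twist":[[0,0,0],[0,0,0],[0,0,0],[0,0,0],[0,0,0],[0,0,0],[0,0,0],[0,0,0],[0,0,0],[0,0,0],[0,0,0],[0,0,0]],"gripper":[1,1,-1,-1,-1,-1,-1,-1,-1,-1,-1,-1]}' 50; python3 -c "
from h import *;print(yaw(),telemetry.get_state()['moment'])"
```

```text
time_s: 5.1
ee_pos: [0.4314, -0.1792, 0.1116]
eef_rot: [-2.212, -2.23, -0.0]
force: [-0.6, 0.7, -0.1]
grip_width: 0.32
(np.float64(90.47149695143739), array([-7.24042975e-05,  1.36719512e-04, -9.99999988e-01])) [ 0.07715069 -0.03341994  0.00015421]
```

Gripped at 29.8 mm, as expected. Lifting.

```bash
python3 -m handwheel '{"xyz":[[0,0,1],[0,0,1.5],[0,0,2.5],[0,0,2.5],[0,0,2.5],[0,0,2.5],[0.6,3.2,0],[0.6,3.2,0],[0.6,3.2,0],[0.6,3.2,0],[0.6,3.2,0],[0.6,3.2,0]],"twist":[[0,0,0],[0,0,0],[0,0,0],[0,0,0],[0,0,0],[0,0,0],[0,0,0.01],[0,0,0.01],[0,0,0.01],[0,0,0.01],[0,0,0.01],[0,0,0.01]],"gripper":[-1,-1,-1,-1,-1,-1,-1,-1,-1,-1,-1,-1]}'
python3 -m handwheel '{"xyz":[[0.6,3.2,0],[0.6,3.2,0],[0.6,3.2,0],[0.6,3.2,0],[0.6,3.2,0],[0.6,3.2,0],[0.7,3.2,0],[0,0,0],[0,0,0]],"twist":[[0,0,0.01],[0,0,0.01],[0,0,0.01],[0,0,0.01],[0,0,0.01],[0,0,0.01],[0,0,0.013],[0,0,0],[0,0,0]],"gripper":[-1,-1,-1,-1,-1,-1,-1,-1,-1]}'
python3 - <<'E'
from h import *
print(yaw())
c=cam("wrist");im=optics.get_image("wrist");np.savez("c_w4.npz",K=c[0],R=c[1],t=c[2]);s=optics.get_image("scene");t=optics.get_image("top");cv2.imwrite("pics/s4.png",s);cv2.imwrite("pics/t4.png",t);cv2.imwrite("pics/w4.png",im)
p=proj(cam("scene"),[.5125,.244,.12]).astype(int);print(p)
b=cv2.resize(s[p[1]-60:p[1]+50,p[0]-55:p[0]+55],(400,400),interpolation=cv2.INTER_CUBIC)
a=cv2.resize(im[130:330,220:420],(400,400),interpolation=cv2.INTER_CUBIC)
cv2.imwrite("pics/c4.png",np.hstack([a,b]))
E
```

```text
time_s: 6.3
ee_pos: [0.4673, 0.014, 0.2371]
eef_rot: [2.144, 2.296, 0.0]
force: [0.7, -0.2, -2.2]
grip_width: 0.318
time_s: 7.2
ee_pos: [0.5101, 0.2371, 0.2366]
eef_rot: [-2.057, -2.374, 0.002]
force: [-0.7, 0.0, -2.3]
grip_width: 0.32
(np.float64(98.172837673519), array([-8.12531396e-04, -6.65203737e-04, -9.99999449e-01]))
[412 201]
```

View pics/c4.png

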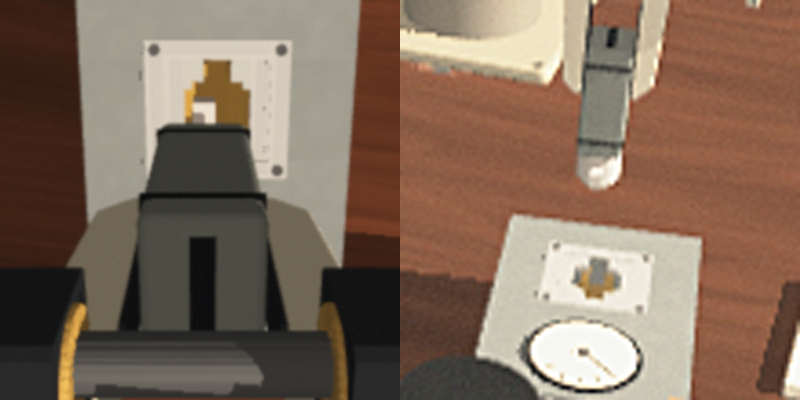

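The left half shows the white lug at wrist pixel (322,185), approaching the near gap at (328,162). The right half shows the cartridge hanging upright above the tester. Next I'll compute the offset from this view.

Run:
```python
from h import *
im=cv2.imread("pics/w4.png");d=np.load("c_w4.npz");c=(d['K'],d['R'],d['t'])
s=telemetry.get_state();T=np.array(s['ee_pos']);print(T)
print(im[152,300],im[152,280],im[158,329],im[168,329],im[180,322])
# plate left/right edges: brightness midpoint, tester edges
g=im.min(2).astype(int)
def edge(row,a,b,th,first):
    xs=np.where(g[row,a:b]>th)[0];return a+(xs[0]-.5 if first else xs[-1]+.5)
L=[ray(c,edge(v,250,285,110,1),v,.07) for v in range(131,200,2)]
R=[ray(c,edge(v,380,410,110,0),v,.07) for v in range(131,200,2)]
fs=[]
for E in(L,R):
    E=np.array(E);f=np.polyfit(E[:,0],E[:,1],1);fs.append(f);print("tester edge",np.degrees(np.arctan(f[0])),np.polyval(f,.5125),np.std(E[:,1]-np.polyval(f,E[:,0])))
print("mid y@.5125",np.mean([np.polyval(f,.5125) for f in fs]))
top=[max(np.argwhere(im[135:175,u].min(1)<150)[0][0]+135 if False else 0,0) for u in (1,)]
for u in(325,329,332):
    col=im[140:185,u];print(u,[tuple(x) for x in col[::1,[0,2]].tolist()][5:32])
k=(im[228:290,310:330].max(2)<45).astype(np.uint8)
n,_,st,ce=cv2.connectedComponentsWithStats(k);i=1+np.argmax(st[1:,4]);print("rib",st[i],ce[i]+[310,228])
zr=T[2]+.0204
for v in(250,262,275,290):
    xs=np.where(im[v,300:340].max(1)<45)[0]; 
    if len(xs):u=300+xs.mean();print(v,u,xs[0]+300,xs[-1]+300,ray(c,u,v,zr))
lug=(im[175:197,310:335].min(2)>190);ys,xs=np.where(lug)
if len(xs):print("lug cols",xs.min()+310,xs.max()+310,"rows",ys.min()+175,ys.max()+175)
```

```text
[0.5103917  0.23577155 0.23675445]
[188 203 214] [144 158 161] [193 208 220] [ 39  91 127] [ 96 107 119]
tester edge 8.085719938943775 0.1746452478110075 0.0002815538261594903
tester edge 7.929570375105163 0.31504971895739575 0.0002999746880579637
mid y@.5125 0.24484748338420162
325 [(145, 162), (145, 161), (145, 162), (145, 161), (147, 166), (177, 201), (191, 216), (189, 215), (189, 215), (189, 215), (188, 213), (189, 214), (192, 218), (192, 219), (155, 198), (87, 154), (46, 130), (41, 127), (40, 127), (40, 126), (40, 127), (40, 127), (39, 127), (40, 127), (39, 126), (40, 127), (39, 126)]
329 [(145, 161), (145, 162), (144, 161), (144, 160), (146, 165), (178, 201), (190, 216), (190, 216), (189, 214), (190, 215), (188, 213), (189, 215), (193, 219), (193, 220), (166, 204), (97, 159), (47, 131), (40, 128), (41, 129), (40, 128), (40, 128), (40, 128), (40, 128), (39, 127), (40, 128), (40, 128), (40, 127)]
332 [(146, 163), (144, 161), (145, 162), (144, 161), (146, 165), (176, 201), (191, 216), (189, 215), (189, 215), (190, 215), (188, 213), (190, 215), (193, 219), (192, 219), (166, 205), (97, 157), (47, 127), (40, 123), (39, 124), (39, 123), (39, 124), (39, 126), (38, 127), (41, 128), (39, 126), (40, 127), (39, 126)]
rib [  5  21  13  41 533] [321. 269.]
250 321.0 315 327 [0.49578086 0.23530798 0.25715445]
262 321.0 315 327 [0.50165186 0.23615758 0.25715445]
275 321.0 315 327 [0.50816841 0.23710059 0.25715445]
290 321.0 315 327 [0.51589753 0.23821908 0.25715445]
lug cols 317 326 rows 182 190
```

Run:
```python
from h import *
d=np.load("c_w4.npz");c=(d['K'],d['R'],d['t'])
g=ray(c,329,159.7,.07);e=ray(c,329,149.4,.07);u=np.array([np.cos(.14),np.sin(.14),0])
print("gap end",g,"-> centre",g+.027*u,"plate edge",e,"->",e+.0375*u)
print("lug",ray(c,322,186,.167),ray(c,322,186,.157),"tip rows",ray(c,322,181.6,.167),ray(c,322,181.6,.157))
zr=.2568
print("rib near end row? top-face near edge",ray(c,321,229,zr), "rib start",ray(c,321,248.5,zr))
import time
print([np.round(telemetry.get_state()['ee_pos'],4).tolist() for _ in range(3)])
```

```text
gap end [0.48594008 0.24163672 0.07      ] -> centre [0.51267591 0.24540439 0.07      ] plate edge [0.47566578 0.24007636 0.07      ] -> [0.51279888 0.24530922 0.07      ]
lug [0.48945197 0.23491753 0.167     ] [0.49199123 0.23529617 0.157     ] tip rows [0.48624768 0.23445097 0.167     ] [0.48864018 0.23480824 0.157     ]
rib near end row? top-face near edge [0.48596873 0.23388728 0.2568    ] rib start [0.49522528 0.2352268  0.2568    ]
[[0.5104, 0.2358, 0.2368], [0.5104, 0.2358, 0.2368], [0.5104, 0.2358, 0.2368]]
```

```bash
python3 -m handwheel '{"xyz":[[0.3,0.75,0],[0,0,-1.5],[0,0,-2.5],[0,0,-2],[0,0,-1.3],[0,0,0],[0,0,0]],"twist":[[0,0,0],[0,0,0],[0,0,0],[0,0,0],[0,0,0],[0,0,0],[0,0,0]],"gripper":[-1,-1,-1,-1,-1,-1,-1]}'
python3 - <<'E'
from h import *
print(yaw());c=cam("wrist");im=optics.get_image("wrist");np.savez("c_w5.npz",K=c[0],R=c[1],t=c[2]);s=optics.get_image("scene");cv2.imwrite("pics/w5.png",im);cv2.imwrite("pics/s5.png",s)
print(telemetry.get_state()['ee_pos'],telemetry.get_state()['force'])
a=cv2.resize(im[100:250,250:400],(450,450),interpolation=cv2.INTER_CUBIC)
b=cv2.resize(s[165:265,362:462],(350,450),interpolation=cv2.INTER_CUBIC)
cv2.imwrite("pics/c5.png",np.hstack([a,b]))
E
```

```text
time_s: 8.05
ee_pos: [0.5135, 0.2441, 0.1637]
eef_rot: [-2.059, -2.372, 0.0]
force: [-0.2, 0.0, -2.2]
grip_width: 0.315
(np.float64(98.08236711512818), array([-2.16940734e-04, -9.42806191e-05, -9.99999972e-01]))
[0.51429807 0.24443939 0.16501413] [ 0.39259    -0.54448992 -2.70744389]
```

View pics/c5.png

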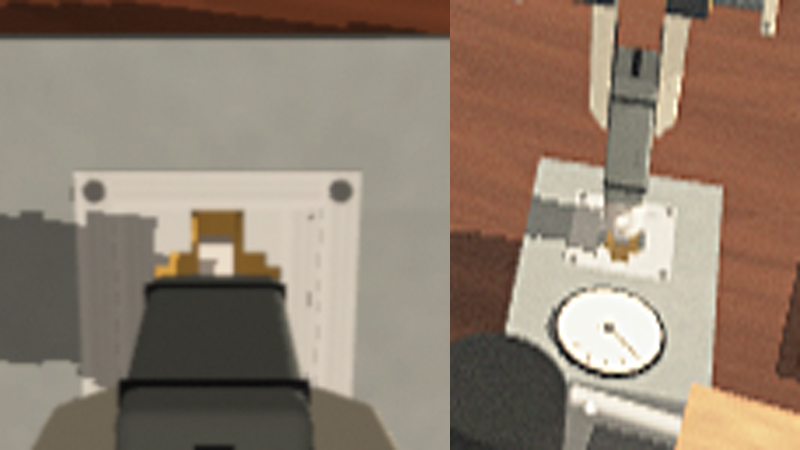

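The crop shows the white lug (crop column 216) centred in the near gap (192–245) within about 0.6 mm. A quick numeric check of x comes next.

Run:
```python
from h import *
d=np.load("c_w5.npz");c=(d['K'],d['R'],d['t']);u=np.array([np.cos(.14),np.sin(.14),0])
print("sock",ray(c,322.5,170.3,.07)+.027*u,"cart",ray(c,321.8,180.7,.0949)+.024*u, "lug side y@gap", ray(c,321.8,184,.0949),ray(c,322.7,175,.07))
```

```text
sock [0.51312674 0.24526841 0.07      ] cart [0.51262073 0.24463015 0.0949    ] lug side y@gap [0.49124516 0.24162459 0.0949    ] [0.4900956  0.24219465 0.07      ]
```

```bash
python3 -m handwheel '{"xyz":[[0.05,0.06,0],[0,0,-0.6],[0,0,-0.6],[0,0,-0.6],[0,0,0]],"twist":[[0,0,0],[0,0,0],[0,0,0],[0,0,0],[0,0,0]],"gripper":[-1,-1,-1,-1,-1]}'; python3 -c "
from h import *;s=telemetry.get_state();print(s['force'],s['moment'],s['ee_pos'])"
python3 -m handwheel '{"xyz":[[0,0,-0.4],[0,0,-0.3],[0,0,0],[0,0,0]],"twist":[[0,0,0],[0,0,0],[0,0,0],[0,0,0]],"gripper":[-1,-1,-1,-1]}'; python3 -c "
from h import *;s=telemetry.get_state();print(s['force'],s['moment'],s['ee_pos'])"
```

```text
time_s: 8.65
ee_pos: [0.513, 0.2445, 0.1439]
eef_rot: [-2.058, -2.372, 0.004]
force: [-0.1, -0.9, -2.3]
grip_width: 0.319
[-0.14749557 -0.91113249 -2.28499221] [ 0.02588324 -0.02755405 -0.00010278] [0.513012   0.24446059 0.14393785]
time_s: 9.05
ee_pos: [0.514, 0.2448, 0.1386]
eef_rot: [-2.059, -2.373, 0.0]
force: [-1.1, 0.7, -2.6]
grip_width: 0.322
[-1.10558558  0.67503679 -2.55598062] [ 0.0364163  -0.0036018   0.00490707] [0.51395806 0.24480024 0.13862509]
```

Entry was free. Pressing down in small steps, watching the vertical force.

```bash
for i in 1 2 3; do python3 -m handwheel '{"xyz":[[0,0,-0.12],[0,0,-0.12],[0,0,0]],"twist":[[0,0,0],[0,0,0],[0,0,0]],"gripper":[-1,-1,-1]}' | egrep 'ee_pos|force|width'; done
```

```text
ee_pos: [0.5143, 0.2449, 0.1366]
force: [-0.1, -1.4, 0.2]
grip_width: 0.321
ee_pos: [0.5143, 0.2449, 0.1341]
force: [0.5, 0.2, 1.5]
grip_width: 0.32
ee_pos: [0.5142, 0.2449, 0.1317]
force: [0.8, 0.6, 4.2]
grip_width: 0.328
```

```bash
python3 -m handwheel '{"xyz":[[0,0,-0.1],[0,0,-0.1],[0,0,0],[0,0,0]],"twist":[[0,0,0],[0,0,0],[0,0,0],[0,0,0]],"gripper":[-1,-1,-1,-1]}' | egrep 'ee_pos|force|width'; python3 -c "
from h import *;s=telemetry.get_state();print(s['force'],s['moment'],s['ee_pos'],s['q'],yaw())"
```

```text
ee_pos: [0.5142, 0.2449, 0.1298]
force: [-0.9, -0.5, 4.6]
grip_width: 0.318
[-0.91259702 -0.47133864  4.613845  ] [ 0.01151225 -0.03865707  0.08329432] [0.51424867 0.24490533 0.12975982] [ 3.54452610e-01  1.22677726e-01  1.69353667e+00 -7.79548083e-06
  1.32464579e+00 -1.35753456e+00] (np.float64(98.08975098142436), array([ 6.89558597e-04,  2.47132023e-04, -9.99999732e-01]))
```

```bash
python3 -m handwheel '{"xyz":[[0,0,-0.07],[0,0,0],[0,0,0],[0,0,0],[0,0,0],[0,0,0],[0,0,0]],"twist":[[0,0,0],[0,0,0],[0,0,-0.1],[0,0,-0.1],[0,0,-0.1],[0,0,0],[0,0,0]],"gripper":[-1,-1,-1,-1,-1,-1,-1]}' | egrep 'ee_pos|force|width'; python3 -c "
from h import *;s=telemetry.get_state();print(s['force'],s['moment'],s['ee_pos'],yaw())"
```

```text
ee_pos: [0.5144, 0.2445, 0.1296]
force: [-1.1, -2.6, 10.1]
grip_width: 0.321
[-1.06119262 -2.64959378 10.09950377] [-0.62508308  0.29211548  0.14602795] [0.51444746 0.24449445 0.12963944] (np.float64(80.89269566352384), array([ 1.11919890e-03, -5.29566847e-04, -9.99999233e-01]))
```

It is at the hard stop, and the moment (0.146 N m) matches the spring's at 0.3 rad, so the turret is turning. I'll continue the twist.

```bash
python3 -m handwheel '{"xyz":[[0,0,0],[0,0,0],[0,0,0],[0,0,0],[0,0,0],[0,0,0],[0,0,0],[0,0,0],[0,0,0],[0,0,0],[0,0,0],[0,0,0]],"twist":[[0,0,-0.115],[0,0,-0.115],[0,0,-0.115],[0,0,-0.115],[0,0,-0.115],[0,0,-0.115],[0,0,-0.115],[0,0,-0.115],[0,0,-0.115],[0,0,-0.115],[0,0,-0.115],[0,0,0]],"gripper":[-1,-1,-1,-1,-1,-1,-1,-1,-1,-1,-1,-1]}' | egrep 'ee_pos|force|width';python3 -m handwheel '{"xyz":[[0,0,0],[0,0,0]],"twist":[[0,0,0],[0,0,0]],"gripper":[-1,-1]}' | egrep 'ee_pos|force|width'; python3 -c "
from h import *;s=telemetry.get_state();print(s['force'],s['moment'],s['ee_pos'],yaw())"
```

```text
ee_pos: [0.5132, 0.2435, 0.1296]
force: [-7.2, -7.8, 15.6]
grip_width: 0.322
ee_pos: [0.5132, 0.2435, 0.1296]
force: [-7.4, -6.9, 16.4]
grip_width: 0.322
[-7.38863381 -6.91189364 16.41235186] [-1.73397721  2.00865182  0.18237568] [0.51317422 0.24351269 0.12957223] (np.float64(8.42408027476165), array([-0.00200462, -0.00255737, -0.99999472]))
```

```bash
python3 -m handwheel '{"xyz":[[-0.1,-0.1,0],[0,0,0],[0,0,0],[0,0,0]],"twist":[[0,0,0],[0,0,0],[0,0,-0.05],[0,0,0]],"gripper":[-1,-1,-1,-1]}' | egrep 'ee_pos|force|width'
python3 - <<'E'
from h import *
s=telemetry.get_state();print(s['force'],s['moment'],s['ee_pos'],yaw())
im=optics.get_image("wrist");sc=optics.get_image("scene");t=optics.get_image("top")
for n,i in(("w6",im),("s6",sc),("t6",t)):cv2.imwrite(f"pics/{n}.png",i)
a=cv2.resize(im[120:320,220:420],(400,400),interpolation=cv2.INTER_CUBIC);b=cv2.resize(sc[165:265,362:462],(400,400),interpolation=cv2.INTER_CUBIC)
cv2.imwrite("pics/c6.png",np.hstack([a,b]))
E
```

```text
ee_pos: [0.5128, 0.2432, 0.1296]
force: [-4.4, -4.4, 12.0]
grip_width: 0.325
[-4.44530042 -4.41460199 12.02891035] [-0.96848175  1.15706662  0.34434066] [0.51276866 0.24323522 0.12957545] (np.float64(5.4827232923739535), array([-4.02069867e-04, -1.17225404e-03, -9.99999232e-01]))
```

View pics/c6.png

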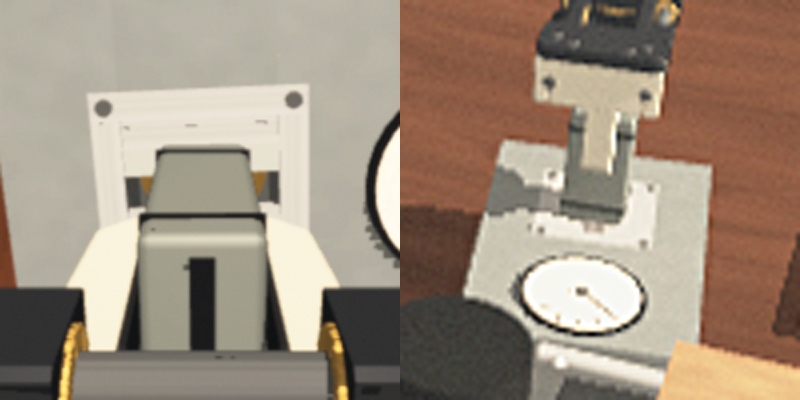

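The picture shows the shoulder on the tester face. The rib is aligned with the gripper (columns 190–215, vertical) and the cartridge is now across the gaps. The tool has turned 92.6°. I'll add a small extra twist to take up the slot play, and ease the side force.

```bash
python3 -m handwheel '{"xyz":[[-0.06,-0.06,0],[0,0,0],[0,0,0],[0,0,0]],"twist":[[0,0,-0.02],[0,0,-0.02],[0,0,0],[0,0,0]],"gripper":[-1,-1,-1,-1]}' | egrep 'time|ee_pos|force|width'
python3 - <<'E'
from h import *
s=telemetry.get_state();print(s['force'],s['moment'],s['ee_pos'],yaw())
t=optics.get_image("top");s=optics.get_image("scene");cv2.imwrite("pics/t7.png",t)
cv2.imwrite("pics/c7.png",np.hstack([cv2.resize(t[140:280,140:480],(450,185)),cv2.resize(s[120:260,180:445],(350,185))]))
E
```

```text
time_s: 13.4
ee_pos: [0.5126, 0.243, 0.1296]
force: [-3.5, -2.6, 10.4]
grip_width: 0.321
[-3.52065134 -2.59912248 10.36148314] [-0.490889    0.69739674  0.30271868] [0.51256867 0.24304539 0.12959623] (np.float64(3.2810720309054835), array([ 5.33161945e-04, -3.07113757e-04, -9.99999811e-01]))
```

View pics/c7.png

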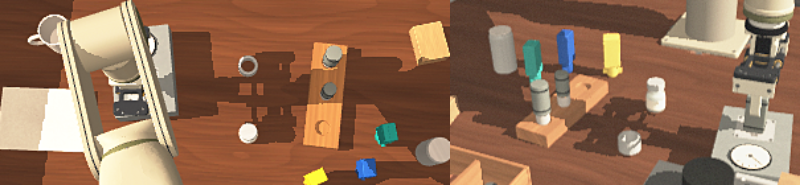

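The view shows the two round cells still in the rack, the third hole empty, and the other things where they were. The cartridge has turned 94.8° and the moment (0.30 N m) matches the spring at a quarter turn. Handing in.

```bash
python3 -c "
from h import *;print(arm.close_job())"
```

```text
the job is handed in; nothing more can be done
None
```

The grey flat-sided cartridge is in the tester socket, pushed down and twisted clockwise. I handed the job in with the gripper still holding it at a 50 N setting, about 13.5 s into the 45 s allowed.

**Last checks**
- **Seated:** the tool height of 0.1296 m is the value expected with the shoulder on the tester face. The upward force was 10.4 N, and the last close picture shows the shoulder on the face.
- **Turned:** the tool turned 94.8°. With up to 0.1 rad of play in the slots, the turntable is at about 1.56 rad or more. The twisting moment of 0.30 N m matches the spring at a quarter turn.
- **Grip:** the opening stayed at about 30 mm, and the rib was in line with the fingers after the twist.
- **Surroundings:** both round cells are still in the rack. The jar, collar and coloured look-alikes looked untouched in the last views. The screwdriver, screw box and oil can were outside those crops.

**What disagreed**
- **Side force:** it rose to about 10 N during the twist because the cartridge sat slightly off-centre in the hand. I eased it to about 4 N but not to zero.
- **Moment:** it read only 0.18 N m before that easing, lower than expected.
- **Dial needle:** I saw no clear movement, but did not check it closely.

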